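Set the iris of the stone-inspection lamp

ROBOT

A 7-joint arm with a two-finger parallel gripper is mounted at the origin on the work surface. World frame = base frame: x ahead of the robot, y to its left, z up, the work surface at z = 0. Lengths are in m, angles in rad, forces in N, time in s.
With the tool pointing down it reaches from about 0.35 to 0.775 m from the base axis. Payload 3.1 kg.
Tool frame: the origin (TCP) lies midway between the tips of the shut fingers; the grasp point (between the pads) lies 19 mm behind it (hold_point_z is the distance from the TCP to the grasp point, in m); z points along the fingers, y is the direction in which the jaws open and shut (so a half turn about z gives the same grasp; the last joint's range is limited). The gripper opens to 85 mm and grips with 20 to 120 N. Pads are 22 mm wide; open, the fingers measure 114 mm over their backs; the gripper's body (76 mm by 85 mm) begins 54 mm behind the grasp point. The pads swing forward as they close: fully open they stand 13 mm farther back than shut.
Start: joints at [1.287, 0.311, 0.014, 1.512, -0.004, 1.319, -0.027], TCP at [0.132, -0.534, 0.231] pointing down, gripper open.
Joint ranges: [-2.7, 2.7], [-0.3, 1.91], [-1.27, 1.3], [0.12, 2.57], [-1.44, 4.58], [0.2, 2.03], [-3.05, 3.05]. Speed limits (rad/s): [2.79, 2.79, 3.14, 3.14, 3.14, 3.14, 3.14].

INTERFACE

Orientations are given as a rotation vector (axis times angle).
In Python, from cell import * gives the robot as it stands.
- The arm moves only by the shell command python3 -m pendant 'ROWS'. ROWS is JSON, a list of rows, each a list of 7 numbers: the shift along the world's x, y, z in m, then the turn, a rotation vector about the world's x, y, z in rad, then the opening, from 0 (shut) to 1 (fully open). A call has 1 to 10 rows; each row is the pose to reach, as a shift and turn from the pose measured when the call began; what a row does not reach only later rows make up. A row lasts 1/8 s, in which the tool goes at most 62.5 mm and 10.7 degrees, less where a joint would pass 70% of its speed; a pose out of reach is approached as far as the arm can. A call with a gripper value outside its range is refused whole. The fingers move at their own pace and stop on an object; the grip force is fixed at half the most. Time passes only in rows, so rows that repeat a pose let the fingers close. It gives the time, the measured TCP pose, the force and the opening at its end, in the units of the state.
- get_state(): the state, without advancing time (a new reading comes with each control period).
- snapshot(name): name is "scene" or "side" or "wrist"; returns a dict with "img" (480x640x3 uint8, blue, green, red), "depth" (480x640 float32, m along the optical axis (not along the pixel's ray), 0 where there is no reading), "fx", "fy", "cx", "cy" (pixels), "eye" and "attitude" of the camera in the world; the wrist camera has in their place "hand_eye" (4x4, takes a point from camera to tool coordinates, whose origin is the TCP and whose axes are the flange's). Camera axes: x right, y down, z forward; pixel columns grow to the right and rows downward; lengths in m; the calibration is good to about 2 mm. A picture is of the moment at which its call begins: read the wrist's pose just before it.
- close_job(): hands the job in, once; it reports no verdict.
Trained networks look in the newest picture that a camera, given by its name, has taken for a name from the list of things; names that differ only in an ending like _2 or _b are one class to them, and where a whole thing is asked for, a point or a joint stands for the part that bears it (a point fixed in the world has none). Each returns a list of dicts, best first, with "confidence" (0 to 1); they miss things now and then, are a little off and sometimes report something else, mostly with a low value. They report only what shows in the picture. A call takes as long as a camera call.
- boxes_of(camera, target): "extent" ([left, top, right, bottom] in pixels, round what is visible of it).
- place_of(camera, target): "point" ([row, column] in pixels: a listed point, or the origin of a listed thing).
The state is a dict: "time": time; "qpos": joint angles; "joint_velocities": joint speeds; "joint_efforts": joint torques, N m; "tcp_pos": TCP position; "eef_rot": TCP orientation; "ft_force": force on the tool from outside, world axes, zero at the start; "torque": the same for the moment, N m; "opening": finger opening in m.
Only numpy, scipy, OpenCV 4.12 (cv2) and the standard library are available. Lean on these libraries where they do the work, as an engineer would, in place of code of your own. Each camera call takes 0.05 s, during which the arm holds its last target. There are 200 camera calls.

TASK

On the jeweller's bench, gently push the iris lever of the round light stage around its arc, without gripping it, until the pointer on the other side of the ring points straight at the tall setting pin standing in the scale. Then press the lamp button beside the stage fully down, let it go and leave the lever where you set it. Do not shift or lift any of the loose things: the gold ring on the window and the items around the stage stay where they are.

Things in the scene. Friction and masses are not known exactly. Their poses are not given: they have to be found in the camera images.
- stage: The light stage, screwed to the bench: a round grey drum 188 mm across at the foot, 180 mm at the top, 50 mm high, with a white window 61 mm across (top at 56 mm) in its middle. Origin: centre of the underside, on the ring's vertical axis, at bench height. Its +x axis points to the middle of the scale (far side from the robot), -x to the lever's side, z up. A grey block (75 mm along x, 90 mm along y, centred 130 mm along +y, 30 mm high) carries the lamp button.
- iris (a joint): Angle (rad) of the dark steel iris ring (100 mm across, on top of the drum) with its lever and pointer. 0: lever along the stage's -x, pointer along its +x; positive is counterclockwise seen from above. Stops at -1.12 and 1.12; starts within 0.15 of 0. Stays where it is left; about 1.6 N of push on the handle moves it, and it must be pushed gently: 18 N or more on ring, lever or handle spoils the run.
- iris_handle (a point): Top of the lever's upright round steel handle, 14 mm in diameter, 125 mm from the ring's axis, on the side opposite the pointer. The handle's top is 100 mm above the bench; it stands on a level arm 12 mm wide whose top is 60.5 mm and underside 53.5 mm above the bench, and which runs in to the ring. The handle is outside the drum, so there is free space beside it down to the bench.
- iris_pointer (a point): Aiming point of the pointer: on the pointer's line, 78 mm from the ring's axis (the radius of the scale's holes), 8 mm beyond the tip of the small steel pointer, 55 mm above the bench.
- setpin: The setting pin, fixed upright in one of the scale's six holes: a plain steel pin 10 mm in diameter, standing 40 mm high out of the drum's top. Origin: centre of its foot, at the drum's top, 50 mm above the bench, 78 mm from the ring's axis. The six holes lie at -0.9, -0.6, -0.3, 0.3, 0.6 and 0.9 rad from the stage's +x axis (positive counterclockwise); the other five are filled by steel plugs of the same diameter that stand only 2.5 mm proud.
- lamp (a joint): Travel of the lamp's round push button (28 mm in diameter): 0 up, 0.006 m fully down, against a spring that takes 4 N at full depth; it springs back up. The press counts beyond 0.0045 m.
- lamp_top (a point): Centre of the top face of the lamp button, 52 mm above the bench when up, 135 mm from the stage origin along its +y axis; pressed straight down.
- band: Loose gold-coloured finger ring, 21 mm across, 6 mm high, lying on the stage's window. Leave alone.
- jar: Loose glass jar, 48 mm across, 50 mm high, near the far right of the stage. Origin: centre of underside. Leave alone.
- loupe: Loose folding loupe, steel, 30 mm round with a 30 mm handle, 22 mm high, beyond the stage. Leave alone.
- block: Loose steel doming block, 50 mm cube with round hollows, beyond the stage to the left. Leave alone.
- pliers: Loose pliers with dark grips, 130 mm long, 12 mm high, lying to the right of the stage. Leave alone.
- driver: Loose screwdriver, 150 mm long, lying to the left of the lamp button. Leave alone.
- ringbox: Loose wooden ring box, 55 x 55 x 38 mm, between robot and stage to the left. Leave alone.

How it is judged:
By the outcome, as a careful person would: the job done as asked, in the order asked, and still so for the second after the job is handed in, with the robot touching nothing.
It also fails if it takes over 45 s, if anything falls off the work surface, if the arm or the gripper's body presses on something with over 40 N, if the wrist force passes 120 N, or if a joint passes its speed limit or range.

## Working session

There is one attempt and no reset: what is moved stays moved. The work goes in short steps, Python scripts to look and compute and a shell command to move; the robot and the scene stay as the last step left them, time stands still between calls to the robot, and variables do not carry over. Pictures are saved under pics/ and viewed, about 8 in all and at most 12, crops included, and the job is handed in when it is done.

```bash
mkdir -p pics; cat > h.py <<'E'
from cell import *
import numpy as np, cv2
from scipy.spatial.transform import Rotation as R
def cam(s,st=None):
    if 'hand_eye' in s:
        T=np.eye(4);T[:3,:3]=R.from_rotvec(st['eef_rot']).as_matrix();T[:3,3]=st['tcp_pos'];return T@np.array(s['hand_eye'])
    A=np.array(s['attitude']);T=np.eye(4)
    T[:3,:3]=A if A.shape==(3,3) else (R.from_rotvec(A) if A.size==3 else R.from_quat(A)).as_matrix()
    T[:3,3]=s['eye'];return T
def ray(s,T,rc):
    d=np.array([(rc[1]-s['cx'])/s['fx'],(rc[0]-s['cy'])/s['fy'],1.]);return T[:3,3],T[:3,:3]@d
def atz(s,T,rc,z):
    e,d=ray(s,T,rc);return e+d*(z-e[2])/d[2]
def atd(s,T,rc):
    e,d=ray(s,T,rc);return e+d*s['depth'][int(round(rc[0])),int(round(rc[1]))]
E
python3 - <<'E'
from h import *
st=get_state();print(st)
for c in ['scene','side']:
    s=snapshot(c);T=cam(s);print(c,np.shape(s['attitude']),s['attitude'],T[:3,3].round(3),s['fx'])
    cv2.imwrite(f'pics/{c}0.png',s['img'])
    for n,z in [('stage',0),('iris_handle',.1),('iris_pointer',.055),('setpin',.05),('lamp_top',.052),('band',.056)]:
        for p in place_of(c,n)[:2]:
            print(n,round(p['confidence'],2),np.round(p['point'],1),atz(s,T,p['point'],z).round(4),atd(s,T,p['point']).round(4))
E
```

```text
{'time': 0.0, 'qpos': array([ 1.28730002,  0.31173809,  0.01397769,  1.51307478, -0.00441652,
        1.31917744, -0.0271884 ]), 'joint_velocities': array([ 0.00291371, -0.00063896,  0.00099635,  0.00142778,  0.00028132,
        0.00058515, -0.0011701 ]), 'joint_efforts': array([ 2.36009810e-04, -3.79914808e+01,  1.46215190e-01, -2.30592227e+01,
        1.22211283e-02,  1.35981519e-02, -3.50495952e-05]), 'tcp_pos': array([ 0.13154525, -0.53328462,  0.23020705]), 'eef_rot': array([-3.11632076e+00, -3.78758452e-01,  5.67223259e-04]), 'ft_force': array([ 0.4092429 ,  0.21979916, -0.47543961]), 'torque': array([-0.06205265, -0.01224465,  0.05530254]), 'opening': 0.08541845097064107}
scene (3,) [-2.40035593 -0.92767795  0.27537021] [ 0.856 -0.297  0.743] 517.3993574290431
stage 0.91 [284.1 292.7] [ 0.5755 -0.0116  0.    ] [ 0.5983 -0.0347  0.0603]
iris_handle 0.93 [205.4 228.8] [ 0.4459 -0.0157  0.1   ] [ 0.4452 -0.0152  0.0989]
iris_handle 0.31 [214.7 343. ] [0.5883 0.0902 0.1   ] [0.5689 0.1183 0.0533]
iris_pointer 0.88 [291.8 331.8] [ 0.6482 -0.0029  0.055 ] [ 0.6473 -0.0016  0.0519]
s
[... 222 characters left out ...]
ide (3,) [-0.6267405   2.65431576 -1.18664347] [0.198 0.782 0.826] 613.5562159378707
stage 0.89 [259.  323.6] [ 0.5805 -0.0079  0.    ] [0.5582 0.038  0.0481]
iris_handle 0.67 [237.3 391.4] [ 0.451  -0.0192  0.1   ] [ 0.4512 -0.0197  0.0995]
iris_handle 0.31 [236.8 259.2] [0.6627 0.0885 0.1   ] [0.7162 0.0087 0.0164]
iris_pointer 0.79 [227.2 289.5] [ 0.6539 -0.0056  0.055 ] [ 0.6572 -0.0113  0.0494]
setpin 0.47 [247.1 288.2] [0.6311 0.0411 0.05  ] [0.6319 0.0399 0.0487]
lamp_top 0.67 [284.9 296.9] [0.5685 0.1227 0.052 ] [0.5686 0.1225 0.0517]
band 0.55 [232.8 325.4] [ 0.5842 -0.0216  0.056 ] [ 0.5843 -0.0218  0.0559]
band 0.38 [227.2 287.7] [ 0.6564 -0.003   0.056 ] [ 0.661  -0.0108  0.0483]
```

View pics/scene0.png

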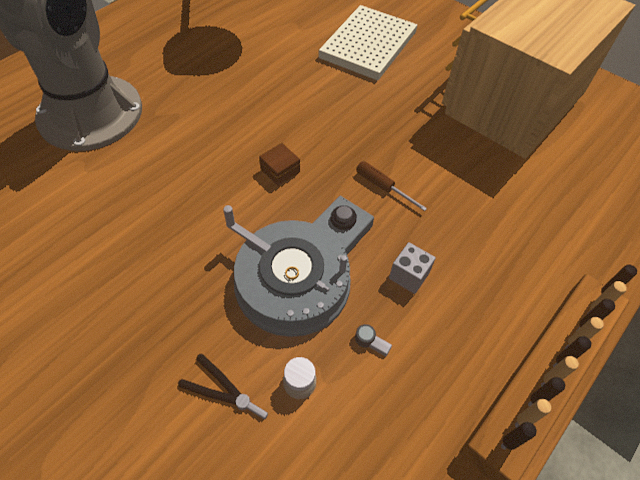

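View pics/side0.png

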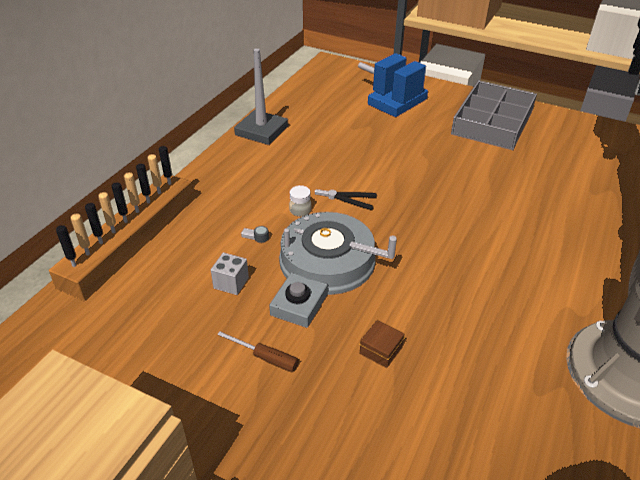

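The scene picture shows the lever's handle at about (228,210), the pointer near (322,286) and the pin near (342,262). The pin is in the 0.6 rad hole, so the lever must be pushed towards −y. I'll move over the stage for a closer look first.

```bash
python3 -m pendant '[[0.02,0.03,0.06,0,0,0,0],[0.06,0.08,0.12,0,0,0,0],[0.1,0.13,0.12,0,0,0,0],[0.14,0.18,0.12,0,0,0,0],[0.18,0.23,0.12,0,0,0,0],[0.21,0.28,0.12,0,0,0,0],[0.24,0.33,0.12,0,0,0,0],[0.27,0.38,0.12,0,0,0,0],[0.3,0.43,0.12,0,0,0,0],[0.33,0.48,0.12,0,0,0,0]]' && python3 -m pendant '[[0.03,0.03,0,0,0,0,0],[0.04,0.04,0,0,0,0,0],[0.04,0.04,0,0,0,0,0]]'
cat > look.py <<'E'
from h import *
import sys
def look(c,name,names=('stage','iris_handle','iris_pointer','setpin','lamp_top')):
    st=get_state();s=snapshot(c);T=cam(s,st)
    if name: cv2.imwrite(f'pics/{name}.png',s['img'])
    Z=dict(stage=0,iris_handle=.1,iris_pointer=.055,setpin=.05,lamp_top=.052,band=.056)
    for n in names:
        for p in place_of(c,n)[:2]:
            print(c,n,round(p['confidence'],2),np.round(p['point'],1),atz(s,T,p['point'],Z[n]).round(4))
    return st,s,T
if __name__=='__main__':
    st,s,T=look('wrist',sys.argv[1]); print(T[:3,3].round(3),st['tcp_pos'],st['eef_rot'])
E
python3 look.py w1
```

```text
time: 1.95
tcp_pos: [0.4579, -0.0601, 0.3517]
eef_rot: [3.118, 0.378, 0.002]
ft_force: [1.2, -0.8, 0.7]
opening: 0.0
time: 2.33
tcp_pos: [0.498, -0.02, 0.3514]
eef_rot: [3.118, 0.38, 0.0]
ft_force: [-0.2, -0.2, 0.1]
opening: -0.0
wrist stage 0.7 [111.5 325.1] [ 0.5755 -0.0078  0.    ]
wrist iris_handle 0.93 [243.3 306.9] [ 0.4442 -0.0199  0.1   ]
wrist setpin 0.51 [ 38.5 297.3] [0.6365 0.0371 0.05  ]
wrist lamp_top 0.71 [ 86.8 198. ] [0.5676 0.1267 0.052 ]
wrist lamp_top 0.37 [ 54.2 103.3] [0.5752 0.2242 0.052 ]
[ 0.576 -0.001  0.494] [ 0.49797486 -0.01995898  0.35138605] [3.11763160e+00 3.79525191e-01 2.71199005e-04]
```

View pics/w1.png

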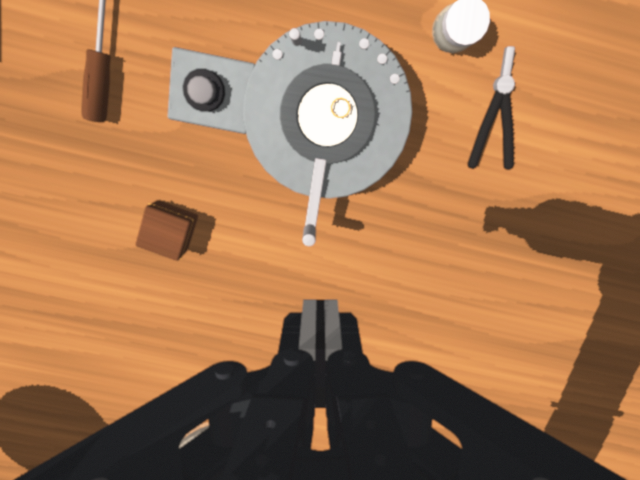

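The wrist picture shows the whole stage: the window at (328,114), the pointer tip at (338,45), the pin at (294,34) in the second hole from the left (+0.6), and five plugs. I'll fit the geometry from these.

```bash
cat > fit.py <<'E'
from h import *
st=get_state();s=snapshot('wrist');T=cam(s,st);im=s['img']
g=im.min(2)
def blob(m,seed):
    n,l,stt,c=cv2.connectedComponentsWithStats(m.astype(np.uint8));return (l==l[seed])
m=blob(g>200,(128,320));ys,xs=np.nonzero(m)
h=cv2.convexHull(np.c_[xs,ys].astype(np.int32));el=cv2.fitEllipse(h);c=atz(s,T,(el[0][1],el[0][0]),.056);print('window',el,c.round(4),'diam',np.array(el[1])*np.linalg.norm(T[2,3]-.056)/s['fx'])
pl=np.array([atz(s,T,(r,cc),.0525) for cc,r in [(278,54),(319,34),(364,43),(382,58),(395,78)]])
a=np.arctan2(pl[:,1]-c[1],pl[:,0]-c[0]);print('r',np.hypot(*(pl-c)[:,:2].T).round(4),'yaw',(a-np.array([.9,.3,-.3,-.6,-.9])).round(3))
from scipy.optimize import least_squares
ang=np.array([.9,.3,-.3,-.6,-.9])
f=lambda p:np.r_[p[0]+.078*np.cos(p[2]+ang)-pl[:,0],p[1]+.078*np.sin(p[2]+ang)-pl[:,1]]
r=least_squares(f,[c[0],c[1],0]);print('plugs fit',r.x.round(4),np.abs(r.fun).max())
for n,p,z in [('handle',(240,308),.1),('ptip',(45,338),.055),('pinTop',(34,294),.09),('lamp',(89,203),.052)]:
    q=atz(s,T,p,z)-c;print(n,(q+c).round(4),np.hypot(*q[:2]).round(4),np.arctan2(q[1],q[0]).round(3))
cv2.imwrite('pics/crop1.png',cv2.resize(im[15:255,220:440],None,fx=2.5,fy=2.5,interpolation=cv2.INTER_CUBIC))
E
python3 fit.py
```

```text
window ((325.00634765625, 113.69244384765625), (57.950927734375, 61.301002502441406), 4.728654861450195) [ 0.5733 -0.0096  0.056 ] diam [0.06382089 0.0675103 ]
r [0.0748 0.076  0.078  0.0789 0.0801] yaw [0.031 0.021 0.016 0.018 0.02 ]
plugs fit [ 0.5726 -0.0128  0.0553] 0.0004509625216996549
handle [ 0.4476 -0.0218  0.1   ] 0.1263 -3.045
ptip [ 0.6399 -0.0065  0.055 ] 0.0667 0.046
pinTop [0.6341 0.0351 0.09  ] 0.0755 0.634
lamp [0.5671 0.1194 0.052 ] 0.1291 1.619
```

View pics/crop1.png

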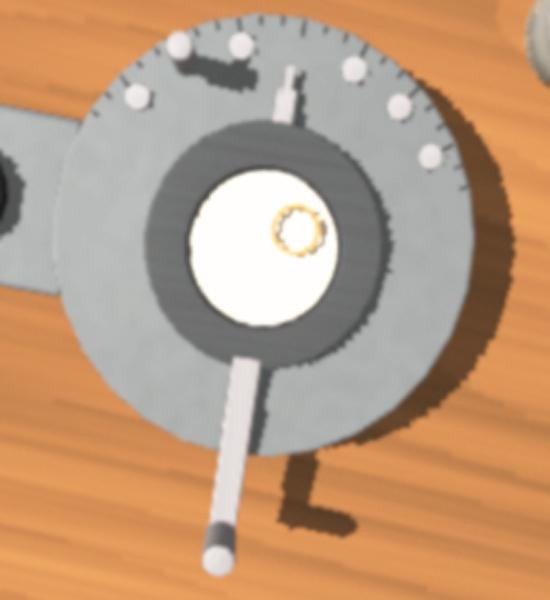

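```bash
sed -i 's/\[(278,54).*(395,78)\]/[(275.2,53.8),(316.4,33.4),(361.6,42.6),(380,57.8),(392,77.8)]/; s/(240,308)/(239.4,307.2)/; s/(45,338)/(42.2,336.4)/; s/(34,294)/(32.6,291.6)/' fit.py; python3 fit.py
```

```text
window ((325.36700439453125, 113.85762023925781), (58.091064453125, 61.22455596923828), 4.763183116912842) [ 0.5733 -0.0096  0.056 ] diam [0.06397542 0.06742632]
r [0.0771 0.077  0.0772 0.0774 0.0771] yaw [0.061 0.059 0.051 0.044 0.044]
plugs fit [ 0.5723 -0.0098  0.0541] 0.0002852033878978921
handle [ 0.4481 -0.0205  0.1   ] 0.1257 -3.055
ptip [ 0.6421 -0.0039  0.055 ] 0.069 0.083
pinTop [0.6348 0.0379 0.09  ] 0.0777 0.658
lamp [0.5671 0.1198 0.052 ] 0.1295 1.619
```

The fit is consistent: the axis is at (0.5725,−0.0097), yaw is 0.054, the pin is at 0.654 rad in the world and the pointer at 0.085 rad, so it needs about +0.57 rad. I'll go down on the handle's +y side.

```bash
python3 -m pendant '[[-0.03,0.02,-0.02,0,0,0,0],[-0.061,0.043,-0.06,0,0,0,0],[-0.061,0.043,-0.12,0,0,0,0],[-0.061,0.043,-0.18,0,0,0,0],[-0.061,0.043,-0.235,0,0,0,0],[-0.061,0.043,-0.265,0,0,0,0],[-0.061,0.043,-0.276,0,0,0,0],[-0.061,0.043,-0.276,0,0,0,0]]' ; python3 - <<'E'
from h import *
st=get_state();s=snapshot('wrist');T=cam(s,st);cv2.imwrite('pics/w2.png',s['img'])
print(place_of('wrist','iris_handle'),st['tcp_pos'],st['ft_force'])
E
```

```text
time: 3.72
tcp_pos: [0.4369, 0.0219, 0.0762]
eef_rot: [3.118, 0.374, 0.002]
ft_force: [0.7, 0.7, 0.0]
opening: -0.0001
[{'point': [352.3, 443.9], 'confidence': 0.82}] [0.43685403 0.02192426 0.07617612] [0.72358189 0.65617182 0.01979284]
```

View pics/w2.png

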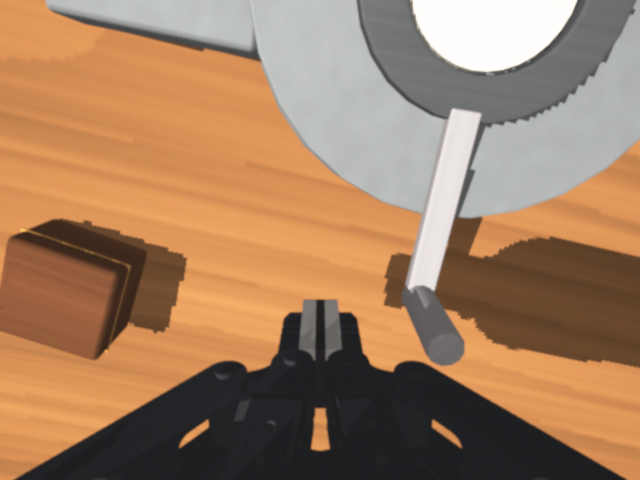

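The finger is shut and the handle stands about 45 mm to its side, at (445,350), with the lever arm free. I'll push halfway, slowly.

```bash
python3 -m pendant '[[0.003,-0.01,0,0,0,0,0],[0.005,-0.018,0,0,0,0,0],[0.006,-0.023,0,0,0,0,0],[0.007,-0.027,0,0,0,0,0],[0.008,-0.031,0,0,0,0,0],[0.009,-0.036,0,0,0,0,0],[0.010,-0.041,0,0,0,0,0],[0.012,-0.046,0,0,0,0,0],[0.013,-0.052,0,0,0,0,0],[0.014,-0.057,0,0,0,0,0]]'; python3 - <<'E'
from look import *
st,s,T=look('scene','s2',('iris_handle','iris_pointer'));print(st['ft_force'])
st,s,T=look('side',None,('iris_handle','iris_pointer'))
E
```

```text
time: 5.08
tcp_pos: [0.4528, -0.0352, 0.0774]
eef_rot: [3.117, 0.374, 0.009]
ft_force: [0.3, 1.8, -0.6]
opening: 0.0004
scene iris_handle 0.73 [223.7 212.3] [ 0.4528 -0.0563  0.1   ]
scene iris_pointer 0.97 [282.  340.8] [0.6475 0.0188 0.055 ]
scene iris_pointer 0.72 [397.3 233.5] [ 0.6536 -0.2089  0.055 ]
[ 0.27529384  1.76630582 -0.56039275]
side iris_handle 0.2 [236.6 285.9] [0.6205 0.0662 0.1   ]
side iris_pointer 0.63 [233.9 284.8] [0.6524 0.0159 0.055 ]
```

```bash
python3 -m pendant '[[0.002,-0.004,-0.001,0,0,0,0],[0.004,-0.008,-0.001,0,0,0,0],[0.006,-0.012,-0.001,0,0,0,0],[0.008,-0.016,-0.001,0,0,0,0],[0.010,-0.020,-0.001,0,0,0,0],[0.012,-0.0235,-0.001,0,0,0,0],[0.0138,-0.0265,-0.001,0,0,0,0],[0.0138,-0.0265,-0.001,0,0,0,0]]'; python3 - <<'E'
from look import *
st,s,T=look('scene',None,('iris_handle','iris_pointer'));print(st['ft_force'])
cv2.imwrite('pics/s3.png',cv2.resize(s['img'][200:340,220:370],None,fx=4,fy=4,interpolation=cv2.INTER_CUBIC))
st,s,T=look('side',None,('iris_handle','iris_pointer'))
E
```

```text
time: 6.38
tcp_pos: [0.4667, -0.0624, 0.0766]
eef_rot: [3.116, 0.373, 0.009]
ft_force: [-0.1, -0.6, -0.1]
opening: 0.0001
scene iris_handle 0.74 [241.2 207.2] [ 0.4708 -0.0827  0.1   ]
scene iris_pointer 0.87 [270.3 343. ] [0.6369 0.0366 0.055 ]
scene iris_pointer 0.19 [216.8 341.6] [0.5706 0.1125 0.055 ]
[-0.11709363 -0.61546908 -0.12247329]
side iris_handle 0.32 [201.6 342.2] [ 0.5742 -0.0728  0.1   ]
side iris_pointer 0.93 [244.8 286.1] [0.635  0.0421 0.055 ]
side iris_pointer 0.48 [284.1 233.8] [0.6661 0.1738 0.055 ]
```

View pics/s3.png

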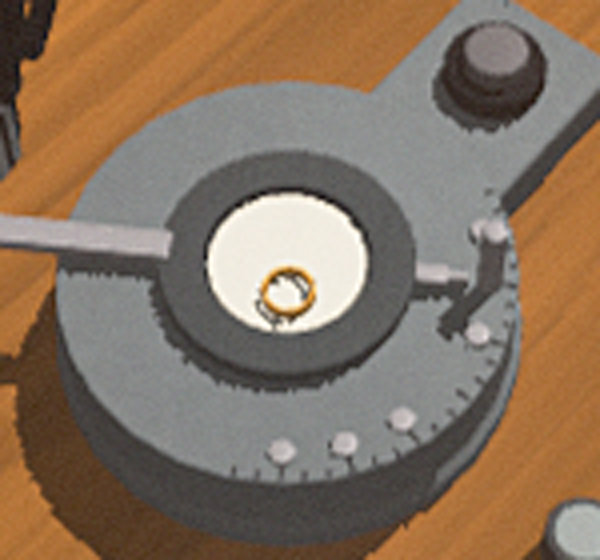

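The scene crop shows the pointer tip at (467,277) nearly in line with the pin's foot at about (487,289). The remaining error is too small to judge from here, so I'll back off and check from the earlier wrist viewpoint.

```bash
python3 -m pendant '[[-0.004,0.015,0,0,0,0,0],[-0.006,0.025,0.02,0,0,0,0],[-0.006,0.025,0.07,0,0,0,0],[-0.006,0.025,0.13,0,0,0,0],[0,0.03,0.19,0,0,0,0],[0.02,0.04,0.24,0,0,0,0],[0.04,0.042,0.265,0,0,0,0],[0.05,0.042,0.275,0,0,0,0],[0.05,0.042,0.275,0,0,0,0]]'
cat > fit2.py <<'E'
from look import *
st,s,T=look('wrist',None);print(st['tcp_pos'],st['eef_rot'])
cv2.imwrite('pics/crop2.png',cv2.resize(s['img'][0:160,230:430],None,fx=4,fy=4,interpolation=cv2.INTER_CUBIC)[:600])
np.savez('w3.npz',T=T,**{k:s[k] for k in('img','depth','fx','fy','cx','cy')})
E
python3 fit2.py
```

```text
time: 7.8
tcp_pos: [0.517, -0.0184, 0.3521]
eef_rot: [3.116, 0.377, 0.011]
ft_force: [-0.6, 0.4, -0.7]
opening: 0.0001
wrist stage 0.63 [132.6 322.1] [ 0.5727 -0.009   0.    ]
wrist iris_handle 0.91 [255.8 367.1] [ 0.4664 -0.0833  0.1   ]
wrist iris_pointer 0.77 [ 65.2 294.6] [0.6327 0.0352 0.055 ]
wrist setpin 0.61 [ 59.7 295.5] [0.6384 0.0358 0.05  ]
wrist lamp_top 0.92 [108.4 197.6] [0.5676 0.1255 0.052 ]
wrist lamp_top 0.57 [121.5 494.1] [ 0.6299 -0.1835  0.052 ]
[ 0.51698111 -0.01838182  0.35210882] [3.11628422 0.37738443 0.01097609]
```

View pics/crop2.png

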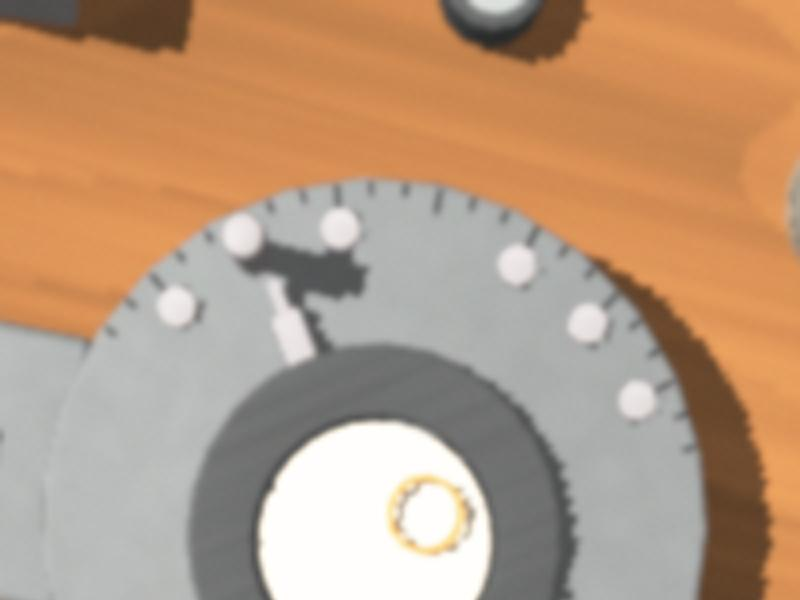

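The crop shows the pin top at (242,235), the pointer from (300,350) to its tip at (275,284), and the plugs at (176,306), (340,229), (517,265), (587,323) and (637,399). I'll work out the angles from these.

```bash
cat > ang.py <<'E'
from h import *
from scipy.optimize import least_squares
s=dict(np.load('w3.npz'));T=s['T']
P=lambda x,y,z:atz(s,T,((y+.5)/4-.5,(x+.5)/4-.5+230),z)
def go(plugs,tip,base,pin,hand=None):
    m=(s['img'].min(2)>200).astype(np.uint8);n,l,_,_=cv2.connectedComponentsWithStats(m)
    i=int(plugs[-1][1]/4)+40; lab=l[145,317]
    ys,xs=np.nonzero(l==lab);el=cv2.fitEllipse(cv2.convexHull(np.c_[xs,ys].astype(np.int32)))
    w=atz(s,T,(el[0][1],el[0][0]),.056);print('window',w.round(4))
    a=np.array([.9,.3,-.3,-.6,-.9]);q=np.array([P(*p,.0525) for p in plugs])
    f=lambda p:np.r_[p[0]+p[3]*np.cos(p[2]+a)-q[:,0],p[1]+p[3]*np.sin(p[2]+a)-q[:,1]]
    r=least_squares(f,[.5725,-.01,.05,.078]);print('plugs',r.x.round(4),abs(r.fun).max().round(5))
    t,b,p=P(*tip,.055),P(*base,.055),P(*pin,.09)
    A=lambda u,v:round(np.arctan2(u[1]-v[1],u[0]-v[0]),3)
    for nm,c in (('win',w),('plug',r.x),('mean',(w[:2]+r.x[:2])/2)):
        hd=[np.pi+A(hand,c)] if hand is not None else []
        print(nm,'tip',A(t,c),'base',A(b,c),'rt',np.hypot(*(t[:2]-c[:2])).round(4),'pintop',A(p,c),'hole',round(r.x[2]+.6,3),'handle',hd)
    print('tip-base',A(t,b))
E
python3 - <<'E'
from ang import *
go([(176,306),(340,229),(517,265),(587,323),(637,399)],(275,284),(300,350),(242,235),atz(s,T,(255.8,367.1),.1))
E
```

```text
window [ 0.5732 -0.0096  0.056 ]
plugs [ 0.5726 -0.0096  0.0547  0.0778] 0.00018
win tip 0.624 base 0.626 rt 0.0683 pintop 0.659 hole 0.655 handle [np.float64(0.6045926535897932)]
plug tip 0.619 base 0.619 rt 0.0688 pintop 0.654 hole 0.655 handle [np.float64(0.6075926535897933)]
mean tip 0.621 base 0.623 rt 0.0686 pintop 0.657 hole 0.655 handle [np.float64(0.6055926535897931)]
tip-base 0.616
```

The pointer is at 0.621 and the pin at 0.655, so it needs about +0.034 rad more, which is 4 mm at the handle. I'll go back down and push on.

```bash
python3 -m pendant '[[-0.03,0,-0.03,0,0,0,0],[-0.056,-0.005,-0.085,0,0,0,0],[-0.056,-0.01,-0.145,0,0,0,0],[-0.056,-0.014,-0.2,0,0,0,0],[-0.056,-0.017,-0.25,0,0,0,0],[-0.056,-0.017,-0.272,0,0,0,0],[-0.056,-0.017,-0.2755,0,0,0,0],[-0.056,-0.017,-0.2755,0,0,0,0]]'
```

```text
time: 9.1
tcp_pos: [0.4604, -0.0369, 0.0764]
eef_rot: [3.116, 0.374, 0.009]
ft_force: [1.1, -0.4, -0.6]
opening: -0.0001
```

```bash
python3 -m pendant '[[0.003,-0.01,0,0,0,0,0],[0.005,-0.018,0,0,0,0,0],[0.006,-0.023,0,0,0,0,0],[0.007,-0.025,0,0,0,0,0],[0.008,-0.027,0,0,0,0,0],[0.0085,-0.028,0,0,0,0,0],[0.009,-0.029,0,0,0,0,0],[0.009,-0.029,0,0,0,0,0],[0.009,-0.029,0,0,0,0,0]]' && python3 -m pendant '[[-0.004,0.015,0,0,0,0,0],[-0.006,0.028,0.02,0,0,0,0],[-0.006,0.028,0.07,0,0,0,0],[-0.006,0.028,0.13,0,0,0,0],[0,0.033,0.19,0,0,0,0],[0.02,0.043,0.24,0,0,0,0],[0.04,0.047,0.265,0,0,0,0],[0.048,0.047,0.275,0,0,0,0],[0.048,0.047,0.275,0,0,0,0]]'
python3 fit2.py
```

```text
time: 10.22
tcp_pos: [0.4695, -0.0656, 0.0764]
eef_rot: [3.116, 0.375, 0.009]
ft_force: [-0.4, 2.4, 0.3]
opening: -0.0002
time: 11.35
tcp_pos: [0.518, -0.0177, 0.3518]
eef_rot: [3.116, 0.376, 0.011]
ft_force: [0.1, 0.0, 0.1]
opening: 0.0004
wrist stage 0.87 [130.7 323.4] [ 0.5764 -0.0096 -0.    ]
wrist iris_handle 0.78 [251.7 373.7] [ 0.4736 -0.0883  0.1   ]
wrist iris_pointer 0.7 [ 64.7 292.6] [0.6338 0.0376 0.055 ]
wrist lamp_top 0.74 [108.6 200.2] [0.5693 0.1231 0.052 ]
[ 0.5180009  -0.01768363  0.35178623] [3.11554081 0.37627207 0.01147028]
```

View pics/crop2.png

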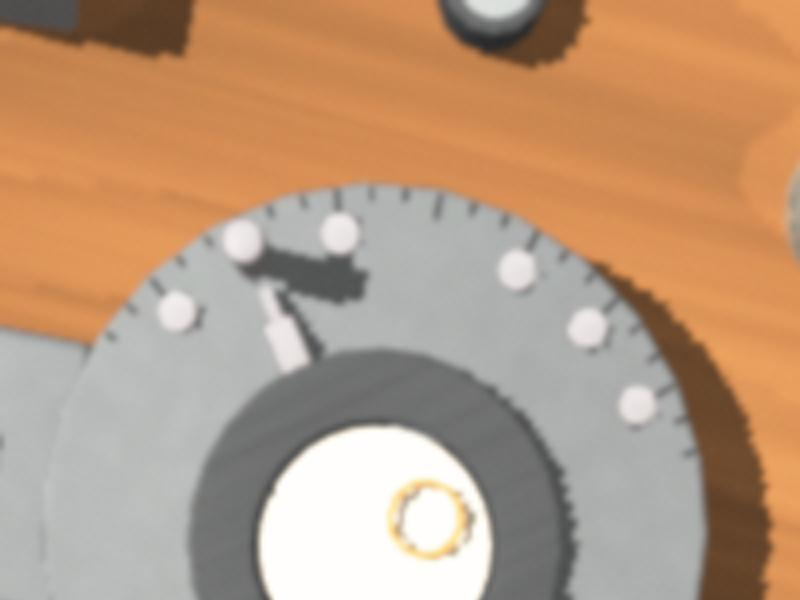

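The pointer tip is now at (267,291) and its base at (294,360), with the pin top at (242,240) and the plugs shifted about 5 px down. I'll recompute the angles.

```bash
python3 - <<'E'
from ang import *
go([(176,312),(340,233),(517,270),(587,328),(637,405)],(266.5,291),(293.5,360),(242,240),atz(s,T,(251.7,373.7),.1))
# subpixel pointer axis: bright pixels between pointer base and tip
im=cv2.resize(s['img'],None,fx=4,fy=4,interpolation=cv2.INTER_CUBIC)[:600,920:1720].min(2)
m=np.zeros_like(im);m[275:352,250:312]=im[275:352,250:312]>205
n,l,stt,c=cv2.connectedComponentsWithStats(m);k=1+stt[1:,4].argmax();ys,xs=np.nonzero(l==k)
print(stt[k]);W=np.array([P(x,y,.055) for x,y in zip(xs,ys)])[:,:2];c0=W.mean(0);u=np.linalg.svd(W-c0)[2][0];u*=np.sign(u[0])
print('centroid',c0,'dir',np.arctan2(u[1],u[0]));
for c in ([.5726,-.0096],[.5732,-.0096]): print(np.arctan2(*(c0-c)[::-1]))
E
```

```text
window [ 0.5732 -0.0096  0.056 ]
plugs [ 0.5724 -0.0095  0.0539  0.0779] 0.00013
win tip 0.657 base 0.668 rt 0.0688 pintop 0.66 hole 0.654 handle [np.float64(0.6685926535897933)]
plug tip 0.649 base 0.657 rt 0.0693 pintop 0.653 hole 0.654 handle [np.float64(0.6735926535897931)]
mean tip 0.653 base 0.662 rt 0.0691 pintop 0.656 hole 0.654 handle [np.float64(0.670592653589793)]
tip-base 0.625
[ 260  288   43   64 1232]
centroid [0.62002245 0.02743639] dir 0.7006449889861053
0.6630406718359907
0.669226849728526
```

The pointer reads about 0.655 against the pin's 0.654, so it agrees to within about 0.01 rad. Next the lamp at (0.5665,0.125): I'll go over it at a height that clears the pin.

```bash
python3 -m pendant '[[0.015,0.045,0,0,0,0,0],[0.03,0.09,-0.04,0,0,0,0],[0.0485,0.135,-0.09,0,0,0,0],[0.0485,0.1427,-0.15,0,0,0,0],[0.0485,0.1427,-0.205,0,0,0,0],[0.0485,0.1427,-0.255,0,0,0,0],[0.0485,0.1427,-0.282,0,0,0,0],[0.0485,0.1427,-0.284,0,0,0,0],[0.0485,0.1427,-0.284,0,0,0,0]]'; python3 - <<'E'
from h import *
st=get_state();s=snapshot('side');cv2.imwrite('pics/l1.png',cv2.resize(s['img'][170:340,200:420],None,fx=3,fy=3));print(st['tcp_pos'])
E
```

```text
time: 12.78
tcp_pos: [0.5661, 0.1243, 0.068]
eef_rot: [3.116, 0.374, 0.01]
ft_force: [0.3, -0.5, -0.2]
opening: -0.0005
[0.56612049 0.12431531 0.06797237]
```

View pics/l1.png

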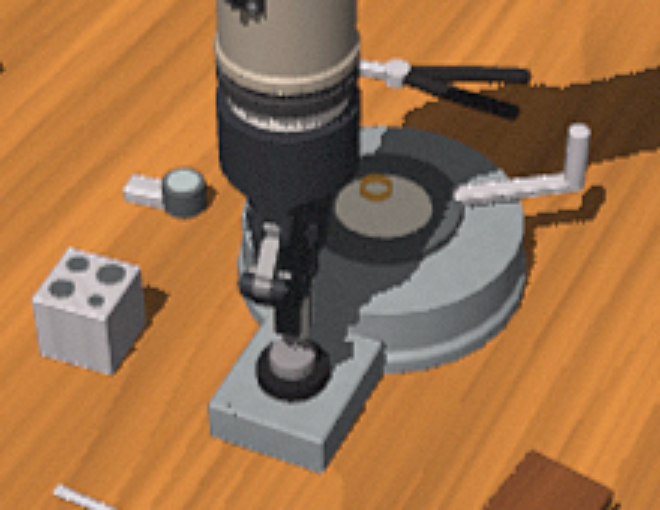

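The tips hang directly above the button, at (293,345) over a button centred near (293,358). I'll press to the stop.

```bash
python3 -m pendant '[[0,0,-0.008,0,0,0,0],[0,0,-0.014,0,0,0,0],[0,0,-0.018,0,0,0,0],[0,0,-0.021,0,0,0,0],[0,0,-0.0225,0,0,0,0],[0,0,-0.023,0,0,0,0],[0,0,-0.023,0,0,0,0]]'
```

```text
time: 13.7
tcp_pos: [0.5666, 0.1244, 0.0462]
eef_rot: [3.116, 0.374, 0.013]
ft_force: [-0.8, -1.6, 4.5]
opening: -0.0004
```

```bash
python3 -m pendant '[[0,0,-0.001,0,0,0,0],[0,0,-0.0015,0,0,0,0],[0,0,-0.0015,0,0,0,0]]'; python3 -m pendant '[[0,0,0.005,0,0,0,0],[0,0,0.02,0,0,0,0],[0,0,0.06,0,0,0,0],[0,0,0.12,0,0,0,0],[0,0,0.18,0,0,0,0],[-0.01,-0.04,0.24,0,0,0,0],[-0.03,-0.09,0.29,0,0,0,0],[-0.048,-0.142,0.305,0,0,0,0],[-0.048,-0.142,0.305,0,0,0,0],[-0.048,-0.142,0.305,0,0,0,0]]'; python3 fit2.py; python3 -c "
from look import *
for c in('scene','side'):
    st,s,T=look(c,None,('iris_handle','iris_pointer','setpin','lamp_top','band'))
    print(s['depth'].shape)"
```

```text
time: 14.08
tcp_pos: [0.5667, 0.1244, 0.0461]
eef_rot: [3.115, 0.374, 0.013]
ft_force: [-3.8, -1.9, 9.2]
opening: 0.0003
time: 15.32
tcp_pos: [0.5187, -0.0181, 0.3516]
eef_rot: [3.115, 0.371, 0.015]
ft_force: [-0.3, 0.5, -0.5]
opening: -0.0
wrist stage 0.61 [134.9 323.3] [ 0.5731 -0.0115  0.    ]
wrist stage 0.52 [245.1 169.1] [0.3906 0.1513 0.    ]
wrist iris_handle 0.95 [254.4 370. ] [ 0.4709 -0.0857  0.1   ]
wrist iris_pointer 0.76 [ 64.9 291.9] [0.635  0.0372 0.055 ]
wrist setpin 0.57 [ 63.2 293.4] [0.6374 0.0365 0.05  ]
wrist setpin 0.37 [124.8 490.3] [ 0.6277 -0.1823  0.05  ]
wrist lamp_top 0.78 [111.3 197.4] [0.5677 0.1248 0.052 ]
wrist lamp_top 0.68 [ 78.3 106.7] [0.578  0.2201 0.052 ]
[ 0.51865417 -0.01811002  0.35161969] [3.11531671 0.37057812 0.01484591]
scene iris_handle 0.6 [245.  207.4] [ 0.476  -0.0869  0.1   ]
scene iris_pointer 0.9 [268.5 341.3] [0.633  0.0373 0.055 ]
scene iris_pointer 0.36 [266.2 343.5] [0.6328 0.0427 0.055 ]
scene setpin 0.51 [383.1 300.8] [ 0.7055 -0.134   0.05  ]
scene setpin 0.42 [268.9 341. ] [0.6315 0.0388 0.05  ]
scene lamp_top 0.67 [213.6 342.1] [0.5658 0.1198 0.052 ]
scene band 0.44 [276.2 290.9] [ 0.5855 -0.025   0.056 ]
(480, 640)
side iris_handle 0.7 [213.6 394.9] [ 0.4704 -0.0854  0.1   ]
side iris_pointer 0.78 [243.1 284.2] [0.6405 0.0395 0.055 ]
side setpin 0.57 [245.8 288.7] [0.6321 0.0375 0.05  ]
side setpin 0.44 [232.3 325.6] [ 0.5875 -0.0294  0.05  ]
side lamp_top 0.52 [283.4 297.2] [0.5698 0.1192 0.052 ]
(480, 640)
```

View pics/crop2.png

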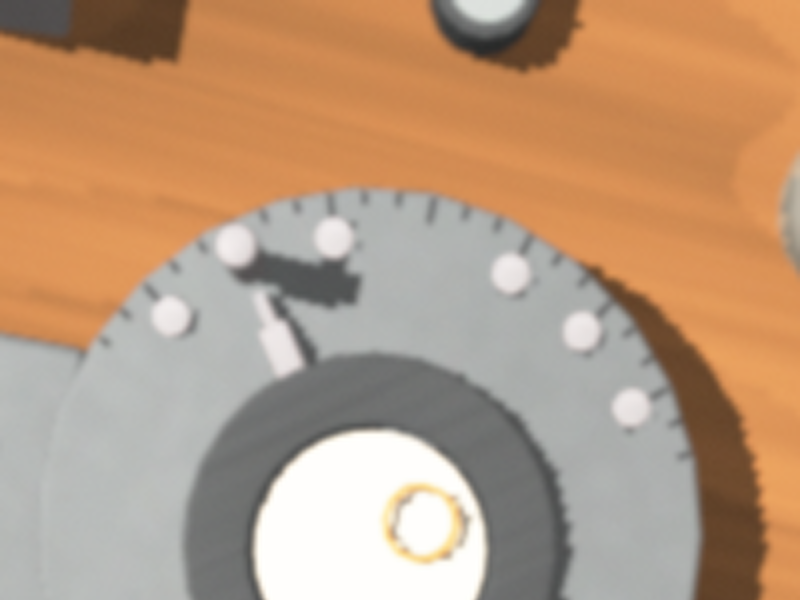

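The picture is unchanged: the pointer at (260,296)–(287,365) aims at the pin, and the band hasn't moved. The press force rose to 9 N without further travel, so the button was at its stop. Handing in.

```bash
python3 -c "
from cell import *
close_job()"
```

```text
the job is handed in; nothing more can be done
```

I pushed the iris lever around with the shut fingers, in three gentle pushes and without gripping it, until the pointer aimed at the setting pin in the +0.6 rad hole. Then I pressed the lamp button, let it go, and handed the job in at about 15.5 s with the arm clear of the stage.

- **Pointer:** after the last push, the wrist camera put the pointer tip at about 0.653 rad and the pin's hole at 0.654. Other estimates spread by about 0.01–0.02 rad: the pointer's base gave 0.66 and the handle 0.65–0.67. The pointer's own edge line gave 0.63–0.70, which I trusted least. After the press I compared the picture only by eye, and the pointer still looked on the pin.
- **Push force:** the wrist force read at most 2.4 N at the end of each push. It was not sampled during them.
- **Lamp:** the tool stopped at 46.1 mm, about 5.9 mm of travel. The force then rose from 4.5 to 9.2 N with no further movement, so the button was at its stop. I did not separately measure that it sprang back up.
- **Loose things:** the gold ring read within about 2 mm of its starting position. The others looked undisturbed in the pictures I viewed, but I did not measure them.

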